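# Hold a cuvette block in the datum corner of its nest

### The job

Pick up the aluminium cuvette block (its black rib is the handle) and set it down flat on the dark base plate of the nest, with its red-dotted corner in the corner formed by the two blue stop bars. Press it firmly and squarely against both bars at once, so that it sits flush with each, and finish while still gripping it and pressing on both bars: do not let go. Leave the beaker, vial, dish and timer at the back where they are.

Things in the scene. Friction and masses are not known exactly. Their poses are not given: they have to be found in the camera images.
- cuvette_block: Loose aluminium block, 50 (its x) x 80 (y) x 30 mm, about 0.3 kg, two rows of dark round wells on top. In the middle of its top an upright black grip rib: 16 mm thick (x), 50 long (y), from 30 to 62 mm above the underside. A red dot on top marks the +x +y corner. Origin: centre of the underside, z up. Starts upright on the table, yaw within 0.7 rad of the world axes.
- rib_grip (a point): Point in the middle of the rib where it is easily gripped, 51 mm above the block's underside (11 mm below the rib's top); the fingers close on the rib along the block's x.
- block_corner (a point): The block's bottom corner below the red dot: at x = +25, y = +40, z = 0 mm in the block's frame.
- nest: Fixed rigid dark metal plate with a slippery coating (friction about 0.15, its bars too), 150 (its x) x 140 (y) x 10 mm, top face 10 mm above the table, white lines along its near and right edges, two blue stop bars on it. Origin: centre of its underside, on the table, z up; x points away from the robot, yaw within 0.3 rad.
- far_stop: Blue bar fixed on the nest at its far (+x) side, 16 x 90 x 22 mm, along the nest's y from -55 to +35 mm, top 32 mm above the table. Its stop face looks to -x and lies at x = +45 mm in the nest's frame. Origin: centre of the bar.
- left_stop: Blue bar fixed on the nest at its left (+y) side, 90 x 16 x 22 mm, along the nest's x from -55 to +35 mm, top 32 mm above the table. Its stop face looks to -y and lies at y = +45 mm in the nest's frame. Origin: centre of the bar.
- nest_corner (a point): The datum corner: where the planes of the two upright stop faces meet the plate's top, at (45, 45, 10) mm in the nest's frame. The bars end 10 mm short of it. A seated block has block_corner here and its x along the nest's x: its 80 mm side lies along the far bar, its 50 mm side along the left bar.
- beaker: Small loose clear beaker, 45 mm wide, 57 mm tall, behind the work; leave it. Origin: centre of its underside.
- vial: Small loose white vial, 31 mm wide, 42 mm tall, behind the work; leave it. Origin: centre of its underside.
- timer: Loose white timer, 46 x 66 x 63 mm, behind the work; leave it. Origin: centre of its underside.
- petri_dish: Loose clear dish, 74 mm wide, 18 mm tall, behind the work; leave it. Origin: centre of its underside.
Things that resemble listed ones, but are neither listed nor needed, are in the scene too. Leave any green or orange look-alike of the cuvette_block alone.

How it is judged:
By the outcome, as a careful person would: the job done as asked, in the order asked, and still so for the second after the job is handed in, while the arm keeps its last pose, push and grip.
It also fails if it takes over 45 s, if anything falls off the work surface, if the arm or the gripper's body presses on something with over 40 N, if the wrist force passes 120 N, or if a joint passes its speed limit or range.

### The arm

A 6-joint arm with a two-finger parallel gripper is mounted at the origin on a cart in front of the work surface, level with it; the furniture and walls round the work are solid. World frame = base frame: x ahead of the robot, y to its left, z up, the work surface at z = 0. Lengths are in m, angles in rad, forces in N, time in s.
With the tool pointing down it reaches from about 0.325 to 0.9 m from the base axis. Payload 6.1 kg.
Tool frame: the origin (TCP) lies between the finger pads; the fingertips stand 19 mm ahead of it and the grasp point (between the pads) is the TCP; z points along the fingers, y is the line along which they close (so a half turn about z gives the same grasp; the last joint's range is limited). The gripper opens to 85 mm and grips with 20 to 120 N. Pads are 22 mm wide; open, the fingers measure 114 mm over their backs; the gripper's body (76 mm by 85 mm) begins 54 mm behind the grasp point. The pads swing forward as they close: fully open they stand 13 mm farther back than shut.
Start: joints at [-1.409, 0.22, 1.526, -0, 1.395, -0.126], TCP at [0.177, -0.599, 0.214] pointing down, gripper open.
Joint ranges: [-2.98, 2.98], [-0.91, 2.08], [0.09, 2.57], [-1.24, 4.39], [0.2, 2.65], [-2.68, 2.68]. Speed limits (rad/s): [2.57, 2.57, 3.01, 3.14, 3.14, 3.14].

### API

Orientations are given as a 3x3 rotation matrix whose columns are the frame's x, y, z axes.
In Python, from cell import bot, hand, kinematics, eyes, workorder gives the robot as it stands. Calls block until the motion is done:
- bot.move_pose(position, orientation): joint-space move of the TCP to a pose.
- bot.line_to(position, ori=None, speed=0.15, threshold=None): straight line of the TCP; ori=None keeps the orientation; speed is the mean speed in m/s. With threshold (N) it stops when the force on the tool has changed by that much, and returns True; else False.
- bot.goto_joints(angles): joint-space move.
- hand.open_gripper() and hand.clamp(grasp_force=None): open the fingers fully, or close them until they stop; grasp_force is the grip in N (None keeps the last).
- bot.pause(seconds).
- kinematics.ik(position, orientation): joint angles nearest the present ones, or None.
- bot.read_state(): the state.
- eyes.read_camera(name): name is "scene" or "top"; returns the picture (400x640x3 uint8, blue, green, red); there is no depth.
- eyes.camera_params(name): a dict with "mtx" (3x3 intrinsics, pixels), "view" (4x4, takes a point from world to camera coordinates). Camera axes: x right, y down, z forward; pixel columns grow to the right and rows downward; lengths in m; the calibration is good to about 2 mm. A picture is of the moment at which its call begins. camera_params takes no time and is no camera call.
A pose or a line that the arm cannot do raises bot.MotionError and nothing moves.
- workorder.job_done(): hands the job in; it is judged then, once.
The state is a dict: "time": time; "joint_positions": joint angles; "dq": joint speeds; "effort": joint torques, N m; "position": TCP position; "tcp_rot": TCP orientation; "wrist_force": force on the tool from outside, world axes, zero at the start; "wrist_torque": the same for the moment, N m; "grip_width": opening from 0.0 (shut) to 1.0 (fully open); "finger_force": force on a finger pad.
Only numpy, scipy, OpenCV 4.12 (cv2) and the standard library are available. Lean on these libraries where they do the work, as an engineer would, in place of code of your own. Each camera call takes 0.05 s, during which the arm holds its last target. There are 200 camera calls.

## Working session

There is one attempt and no reset: what is moved stays moved. The work goes in short steps, each a Python script; the robot and the scene stay as the last script left them, time stands still between calls to the robot, and variables do not carry over. Pictures are saved under pics/ and viewed, at most 10 in all, crops included, and the job is handed in when it is done.

```bash
mkdir -p pics; ls
python3 - <<'E'
from cell import bot, eyes
import cv2
for n in("scene","top"):
    cv2.imwrite(f"pics/{n}0.png",eyes.read_camera(n)); p=eyes.camera_params(n); print(p["mtx"],p["view"])
s=bot.read_state();print(s["time"],s["tcp_rot"],s["grip_width"])
E
```

```text
pics
[[482.27735006   0.         319.03796764]
 [  0.         482.27735006 202.08441051]
 [  0.           0.           1.        ]] [[-0.88553708 -0.46445107  0.01045412  0.55860989]
 [-0.24499676  0.4477627  -0.85993323  0.19504344]
 [ 0.39471594 -0.76406398 -0.51029948  1.08555529]
 [ 0.          0.          0.          1.        ]]
[[416.0151559    0.         321.52348607]
 [  0.         416.0151559  207.33633444]
 [  0.           0.           1.        ]] [[ 0.00429505 -0.99998318 -0.00389783  0.03984419]
 [-0.99844469 -0.00407171 -0.0556023   0.57768605]
 [ 0.05558549  0.00413058 -0.99844539  0.90453211]
 [ 0.          0.          0.          1.        ]]
0.1 [[ 9.58883705e-01  2.83799136e-01 -3.00565373e-04]
 [ 2.83799216e-01 -9.58882103e-01  1.76592207e-03]
 [ 2.12960401e-04 -1.77861411e-03 -9.99998396e-01]] 1.0008234535227694
```

View pics/scene0.png

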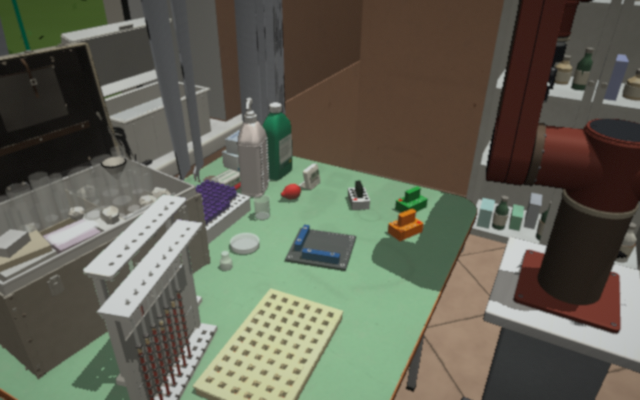

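View pics/top0.png

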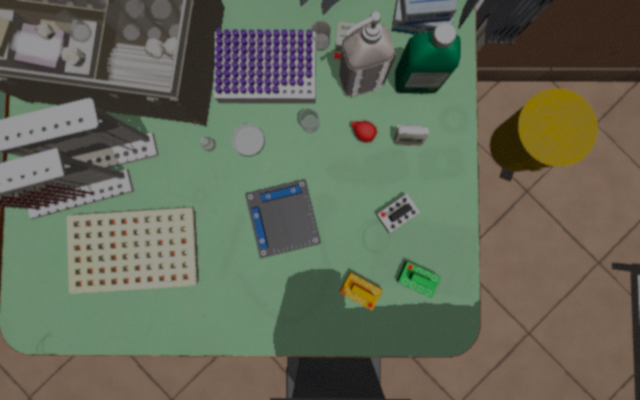

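The top view shows the block at about (398,212) and the nest at about (283,218), with its far bar at (281,192) and left bar at (259,228). I'll zoom in on both.

Run:
```python
import cv2,numpy as np
t=cv2.imread("pics/top0.png");s=cv2.imread("pics/scene0.png")
r=lambda a,k:cv2.resize(a,None,fx=k,fy=k,interpolation=cv2.INTER_CUBIC)
a=r(t[188:238,372:426],7);b=r(t[175:260,240:325],4)[:350,:400]
c=r(s[175:215,340:380],7)
H=350;pad=lambda x:np.pad(x,((0,H-x.shape[0]),(0,0),(0,0)))
cv2.imwrite("pics/crop1.png",np.hstack([pad(a),pad(b)]))
```

```text
(no output)
```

View pics/crop1.png

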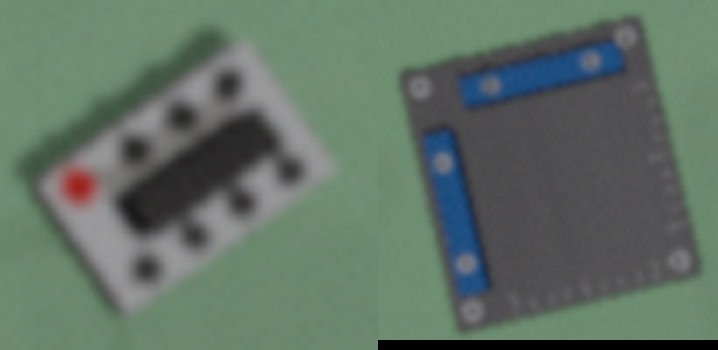

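```bash
cat > helpers.py <<'E'
import cv2,numpy as np
from cell import eyes
def cast(px,z,cam="top"):
    p=eyes.camera_params(cam);K,V=p["mtx"],p["view"];R,t=V[:3,:3],V[:3,3]
    c=-R.T@t; px=np.atleast_2d(px).astype(float)
    d=np.c_[px,np.ones(len(px))]@np.linalg.inv(K).T@R
    return (c+d*((z-c[2])/d[:,2])[:,None])[:,:2]
def rect(mask,z,off):
    k=4 # upsampled mask
    cs,_=cv2.findContours(mask,cv2.RETR_EXTERNAL,cv2.CHAIN_APPROX_NONE)
    c=max(cs,key=cv2.contourArea)[:,0,:]
    w=cast((c+.5)/k-.5+np.array(off),z)
    r=cv2.minAreaRect((w*1000).astype(np.float32))
    return np.array(r[0])/1000,r[1],r[2]
def up(img,x0,y0,x1,y1):
    return cv2.resize(img[y0:y1,x0:x1],None,fx=4,fy=4,interpolation=cv2.INTER_CUBIC)
def wrap(deg): # nearest yaw to 0 modulo 90
    a=np.deg2rad(deg); return (a+np.pi/4)%(np.pi/2)-np.pi/4
def R(yaw,flip=False):
    # tool z down, tool y along world direction yaw
    y=np.array([np.cos(yaw),np.sin(yaw),0]); z=np.array([0,0,-1.]); return np.c_[np.cross(y,z),y,z]
E
python3 - <<'E'
from helpers import *
t=cv2.imread("pics/top0.png")
print("px block",t[212,381],t[203,388],t[200,412],t[230,388],"table",t[240,430],"plate",t[220,290],t[245,290],"sh",t[195,390])
def close(m,n): return cv2.morphologyEx(m,cv2.MORPH_CLOSE,np.ones((n,n),np.uint8))
a=up(t,368,185,430,240).astype(int)
for th in(125,135,145):
    m=((a[:,:,2]>th)&(a[:,:,0]>th-30)|((a[:,:,2]>120)&(a[:,:,1]<80))).astype(np.uint8)
    print("block",th,rect(m,.03,(368,185)),)
rib=(a.max(2)<75).astype(np.uint8); rib=cv2.morphologyEx(rib,cv2.MORPH_OPEN,np.ones((15,15),np.uint8))
print("rib",rect(rib,.062,(368,185)))
b=up(t,238,172,330,264).astype(int)
for d in(10,18,26):
    m=(b[:,:,1]-b[:,:,2]<d).astype(np.uint8)|(b[:,:,0]-b[:,:,1]>15)
    m=cv2.morphologyEx(close(m.astype(np.uint8),9),cv2.MORPH_OPEN,np.ones((9,9),np.uint8))
    print("nest",d,rect(m,.01,(238,172)))
bl=(b[:,:,0]-b[:,:,2]>40).astype(np.uint8)
cs,_=cv2.findContours(bl,0,1)
for c in cs:
    if cv2.contourArea(c)>500:
        m=np.zeros_like(bl);cv2.drawContours(m,[c],-1,1,-1);print("bar",rect(m,.032,(238,172)))
E
```

```text
px block [ 97  99 144] [68 88 66] [130 144 127] [111 111 111] table [109 137 107] plate [82 81 81] [86 84 85] sh [113 141 110]
block 125 (array([ 0.56586768, -0.1257026 ]), (50.56083679199219, 80.14605712890625), 34.63856506347656)
block 135 (array([ 0.54777625, -0.09935047]), (47.73809814453125, 15.14090633392334), 33.60295104980469)
block 145 (array([ 0.54788794, -0.09916463]), (45.01865005493164, 12.623002052307129), 34.4240608215332)
rib (array([ 0.56452368, -0.12234586]), (18.114805221557617, 50.543094635009766), 34.8819580078125)
nest 10 (array([0.55404645, 0.12914484]), (147.31640625, 137.18560791015625), 13.821385383605957)
nest 18 (array([0.55404224, 0.12915675]), (149.86622619628906, 139.83169555664062), 13.864113807678223)
nest 26 (array([0.55390375, 0.12944534]), (153.79751586914062, 143.8665008544922), 14.323416709899902)
bar (array([0.53176758, 0.17777863]), (90.88558959960938, 17.43170738220215), 13.86902141571045)
bar (array([0.60751691, 0.13218486]), (17.910972595214844, 90.3810806274414), 13.833150863647461)
```

```bash
cat >> helpers.py <<'E'
BLK=np.array([.5654,-.1250]);BY=np.deg2rad(34.75);NST=np.array([.5540,.1291]);NY=np.deg2rad(13.87)
def nest(x,y,z): c,s=np.cos(NY),np.sin(NY); return [NST[0]+c*x-s*y,NST[1]+s*x+c*y,z]
E
python3 - <<'E'
from helpers import *
from cell import bot,hand,kinematics
best=None
for k in(0,np.pi):
    a=kinematics.ik([*BLK,.053],R(BY+k));b=kinematics.ik(nest(.02,.005,.063),R(NY+k))
    print(k,None if a is None else a[5],None if b is None else b[5])
    if a is not None and b is not None:
        s=max(abs(a[5]),abs(b[5]))
        if best is None or s<best[0]: best=(s,k)
k=best[1];open("k.txt","w").write(str(k))
bot.move_pose([*BLK,.14],R(BY+k))
bot.line_to([*BLK,.053],speed=.12)
hand.clamp(90);s=bot.read_state();print(s["time"],s["grip_width"],s["finger_force"],s["position"],s["wrist_force"])
bot.line_to([*BLK,.14]);s=bot.read_state();print(s["time"],s["grip_width"],s["finger_force"],s["position"],s["wrist_force"],s["wrist_torque"])
for n in("scene","top"): cv2.imwrite(f"pics/{n}1.png",eyes.read_camera(n))
a=cv2.imread("pics/scene1.png")[120:270,270:470]
cv2.imwrite("pics/c2.png",cv2.resize(a,None,fx=3,fy=3,interpolation=2))
E
```

```text
0 -0.9602436755275203 -0.13808496166140172
3.141592653589793 2.1813489780622737 None
3.95 -0.00015168922554930917 0.0 [ 0.5653624  -0.12500767  0.05296546] [-0.91291622 -0.11042642 -0.11162578]
4.6833 -0.0013137692969230636 0.0 [ 0.56480786 -0.12479893  0.13913572] [-0.20963482  0.65124766 -0.74509017] [0.01036542 0.0029831  0.0315769 ]
```

View pics/c2.png

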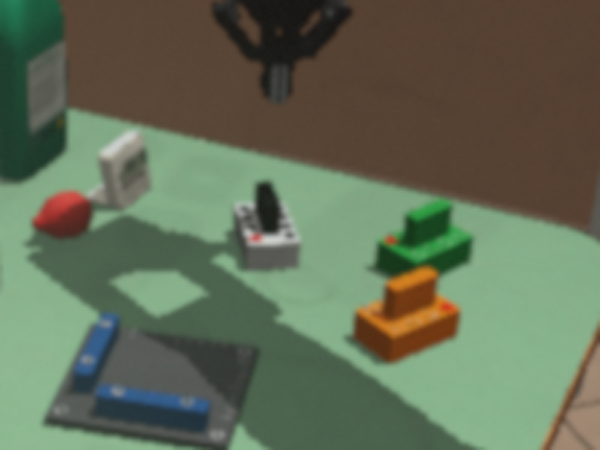

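The gripper closed on nothing: the fingers are shut and the block is still on the table at crop (265,235). I'll check where the block is now and where the TCP really is.

Run:
```python
from helpers import *
from cell import bot
s=bot.read_state();print(s["position"],s["tcp_rot"].round(3).tolist() if hasattr(s["tcp_rot"],"round") else s["tcp_rot"])
p=np.array(s["position"])
for cam in("scene","top"):
    q=eyes.camera_params(cam)
    P=np.array([[*p],[p[0],p[1],p[2]-.019],[*BLK,.03],[*BLK,.062]])
    c=P@q["view"][:3,:3].T+q["view"][:3,3];u=c@q["mtx"].T;print(cam,(u[:,:2]/u[:,2:]).round(1).tolist())
a=cv2.imread("pics/scene0.png")[170:215,335:385];b=cv2.imread("pics/scene1.png")[135:215,335:385]
c=cv2.imread("pics/top1.png")[170:255,345:450]
r=lambda x,k:cv2.resize(x,None,fx=k,fy=k,interpolation=2)
L=[r(a,5),r(b,5)[:400],r(c,2.8)];L=[np.pad(x,((0,400-x.shape[0]),(0,0),(0,0))) for x in L]
cv2.imwrite("pics/c3.png",np.hstack(L))
```

```text
[ 0.56428826 -0.12460591  0.13828404] [[-0.57, 0.822, -0.003], [0.822, 0.57, 0.001], [0.002, -0.002, -1.0]]
scene [[361.8, 159.4], [361.4, 165.6], [359.4, 193.3], [360.0, 183.5]]
top [[408.3, 211.0], [406.3, 211.5], [398.3, 212.9], [401.1, 212.2]]
```

View pics/c3.png

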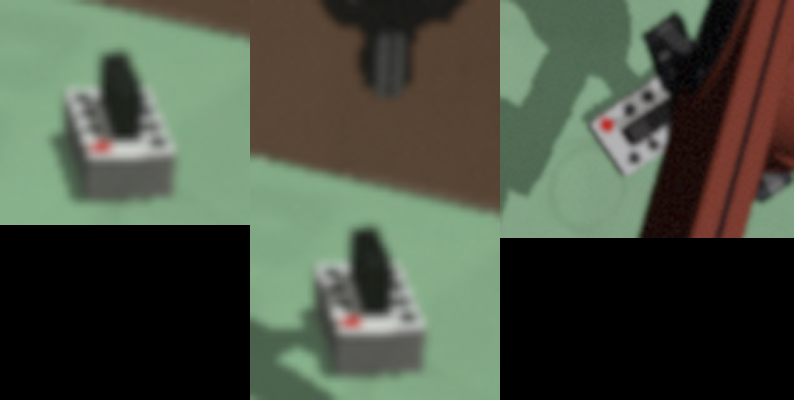

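Run:
```python
from helpers import *
from cell import bot
k=float(open("k.txt").read())
def st(m): s=bot.read_state();print(m,round(s["time"],2),np.round(s["position"],4),np.round(s["wrist_force"],1),np.round(s["joint_positions"],4));return s
st("0");bot.pause(.3);st("later")
bot.line_to([.46,-.03,.10],speed=.25);st("at .10");bot.pause(.2);st("settled")
cv2.imwrite("pics/scene4.png",eyes.read_camera("scene"));cv2.imwrite("pics/top4.png",eyes.read_camera("top"))
print(bot.line_to([.46,-.03,.025],speed=.06,threshold=5));s=st("touch")
cv2.imwrite("pics/scene5.png",eyes.read_camera("scene"))
bot.pause(.2);st("t2")
for cam in("scene",):
    q=eyes.camera_params(cam);p=np.array(s["position"])
    P=np.array([p,p-[0,0,.019]]);c=P@q["view"][:3,:3].T+q["view"][:3,3];u=c@q["mtx"].T;print(cam,(u[:,:2]/u[:,2:]).round(1).tolist())
r=lambda x,k:cv2.resize(x,None,fx=k,fy=k,interpolation=2)
a,b=[cv2.imread(f"pics/scene{i}.png")[140:270,310:440] for i in(4,5)]
cv2.imwrite("pics/c4.png",r(np.hstack([a,b]),3))
```

```text
0 4.78 [ 0.5643 -0.1246  0.1383] [ 0.5  0.1 -0.9] [-0.3538  0.1761  1.7235 -0.      1.2449 -0.9602]
later 5.08 [ 0.5651 -0.1249  0.1394] [-0.2  0.3  0.9] [-0.3537  0.1754  1.7221 -0.      1.2451 -0.9603]
at .10 5.83 [ 0.4614 -0.0306  0.101 ] [ 0.2  0.3 -0.2] [-2.3680e-01 -6.0700e-02  2.0476e+00 -3.0000e-04  1.1520e+00 -8.4350e-01]
settled 6.03 [ 0.4613 -0.0309  0.1007] [-0.3  0.5 -0.4] [-2.3770e-01 -5.9500e-02  2.0471e+00 -1.0000e-04  1.1524e+00 -8.4320e-01]
False
touch 7.53 [ 0.4604 -0.0301  0.0254] [ 0.5  0.3 -0.7] [-0.2364  0.0623  2.0905 -0.      0.9879 -0.843 ]
t2 7.78 [ 0.4602 -0.0301  0.0253] [-0.4 -0.1  0.6] [-0.2365  0.0625  2.0908  0.      0.9878 -0.843 ]
scene [[381.4, 219.8], [380.8, 225.8]]
```

View pics/c4.png

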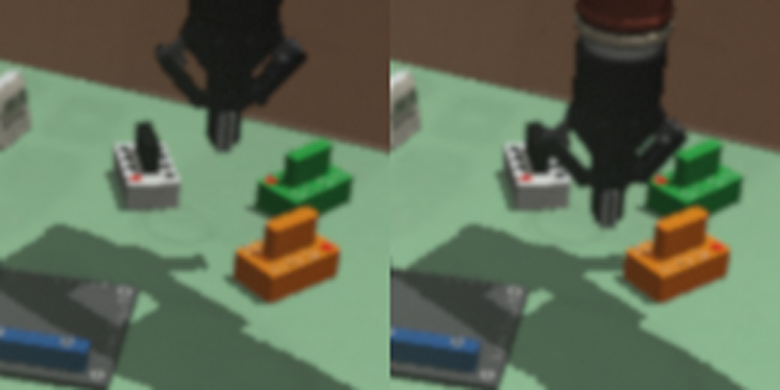

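The fingertips appear at about (382.7,215.3) in the scene view, where the reported pose predicts (380.8,225.8). So the real tool sits about 33 mm higher than reported, which explains the miss. A guarded touch on the table will measure the offset.

Run:
```python
from helpers import *
from cell import bot
def st(m): s=bot.read_state();print(m,round(s["time"],2),np.round(s["position"],4),np.round(s["wrist_force"],1));return s
print(bot.line_to([.46,-.03,-.03],speed=.03,threshold=5));s=st("touch")
cv2.imwrite("pics/scene6.png",eyes.read_camera("scene"));cv2.imwrite("pics/top6.png",eyes.read_camera("top"))
bot.line_to([.46,-.03,.03],speed=.15);st("up")
p=np.array(s["position"]);p[2]=.0
for cam in("scene","top"):
    q=eyes.camera_params(cam)
    c=q["view"][:3,:3]@p+q["view"][:3,3];u=q["mtx"]@c;print(cam,(u[:2]/u[2]).round(1).tolist())
a=cv2.imread("pics/scene6.png")[180:240,345:415];b=cv2.imread("pics/top6.png")[215:275,320:390]
cv2.imwrite("pics/c6.png",cv2.resize(np.hstack([a,b]),None,fx=5,fy=5,interpolation=2))
```

```text
True
touch 9.07 [ 0.4599 -0.0299 -0.0177] [-2.3  0.5  7.9]
up 9.65 [ 0.4602 -0.0301  0.0299] [-0.6  0.7 -0.3]
scene [380.8, 227.9]
top [353.6, 260.4]
```

View pics/c6.png

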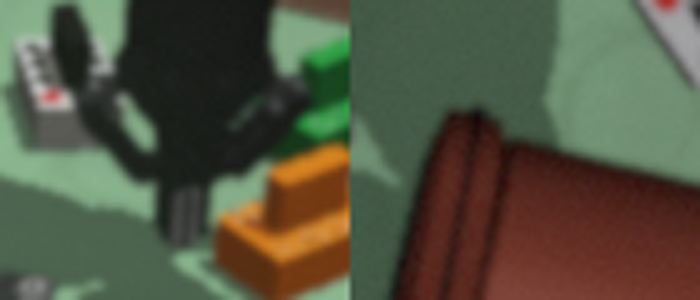

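The touch came at reported z = -0.018, and the tip at pixel (381.6,229.4) matches the prediction laterally. The real tool is therefore about 36 mm above the reported z. I'll regrasp with that correction.

```bash
cat >> helpers.py <<'E'
DZ=.036 # true z = reported + DZ
from cell import bot,hand
def st(m):
    s=bot.read_state();print(m,round(s["time"],2),np.round(s["position"],4),"F",np.round(s["wrist_force"],1),"T",np.round(s["wrist_torque"],2),"g",round(s["grip_width"],3),np.round(s["finger_force"],1));return s
E
python3 - <<'E'
from helpers import *
bot.line_to([.46,-.03,.10],speed=.25)
hand.open_gripper()
bot.line_to([*BLK,.10],speed=.25)
print(bot.line_to([*BLK,.053-DZ],speed=.08,threshold=12));st("down")
hand.clamp(90);st("clamped")
bot.line_to([*BLK,.09],speed=.15);bot.pause(.2);st("lift")
cv2.imwrite("pics/scene7.png",eyes.read_camera("scene"))
a=cv2.imread("pics/scene7.png")[110:250,290:430]
cv2.imwrite("pics/c7.png",cv2.resize(a,None,fx=4,fy=4,interpolation=2))
E
```

```text
False
down 12.78 [ 0.566  -0.1252  0.0177] F [ 0.3  0.1 -0.1] T [ 0.01 -0.01  0.02] g 0.998 0.0
clamped 13.42 [ 0.5657 -0.1249  0.0172] F [0.9 1.3 0.6] T [ 0.03 -0.14 -0.01] g 0.17 88.6
lift 14.25 [ 0.5642 -0.1246  0.0883] F [ 0.   0.2 -2.5] T [-0.01 -0.02 -0.02] g 0.17 88.2
```

View pics/c7.png

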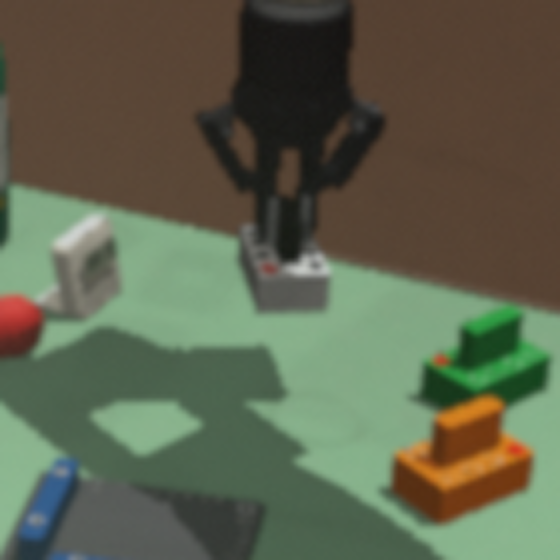

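Grasped: the block hangs upright, with its red dot on the correct side. Next I lower it onto the plate 10 mm short of both bars, then do guarded pushes.

Run:
```python
from helpers import *
k=float(open("k.txt").read())
bot.move_pose(nest(.010,-.005,.09),R(NY+k));st("above")
bot.line_to(nest(.010,-.005,.036),speed=.12);bot.pause(.2);st("low")
print(bot.line_to(nest(.010,-.005,.018),speed=.02,threshold=6));s=st("plate")
z=s["position"][2]
print("x",bot.line_to(nest(.035,-.005,z-.001),speed=.025,threshold=8));s=st("x")
c,sn=np.cos(NY),np.sin(NY);p=np.array(s["position"][:2])-NST;print("nest xy",c*p[0]+sn*p[1],-sn*p[0]+c*p[1])
x=c*p[0]+sn*p[1]
print("y",bot.line_to(nest(x+.001,.020,z-.001),speed=.025,threshold=8));s=st("y")
p=np.array(s["position"][:2])-NST;print("nest xy",c*p[0]+sn*p[1],-sn*p[0]+c*p[1])
cv2.imwrite("pics/scene8.png",eyes.read_camera("scene"));cv2.imwrite("pics/top8.png",eyes.read_camera("top"))
a=cv2.imread("pics/scene8.png")[170:280,270:380];b=cv2.imread("pics/top8.png")[170:280,230:340]
cv2.imwrite("pics/c8.png",cv2.resize(np.hstack([a,b]),None,fx=3.6,fy=3.6,interpolation=2))
```

```text
above 15.29 [0.5651 0.1259 0.0899] F [-0.6 -0.4 -1.8] T [-0.1  -0.    0.01] g 0.173 88.1
low 16.09 [0.5659 0.1267 0.0372] F [ 0.2  0.2 -2.6] T [-0.03  0.04 -0.03] g 0.167 88.1
True
plate 16.64 [0.5652 0.1267 0.0271] F [0.  0.6 4.8] T [ 0.    0.21 -0.  ] g 0.17 89.1
x True
x 17.23 [0.5749 0.1291 0.0271] F [-0.6  0.4  5. ] T [-0.1   0.39 -0.02] g 0.168 89.8
nest xy 0.020272820889701382 -0.00495828244775729
y True
y 17.82 [0.5722 0.1396 0.0271] F [ 0.4 -2.9  3.7] T [-0.11  0.15  0.04] g 0.171 89.6
nest xy 0.02021808791477879 0.005776614253196869
```

View pics/c8.png

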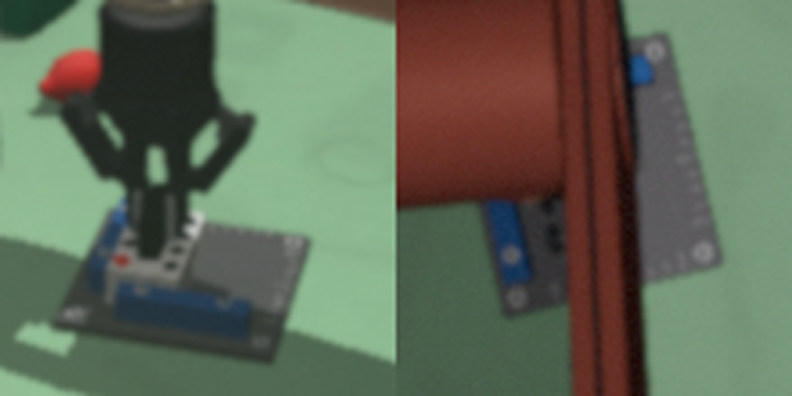

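Contact came at nest (20.2, 5.8) mm against the expected (20, 5), so the block is at both bars. I'll press it in gradually.

```bash
cat >> helpers.py <<'E'
def nf():
    s=bot.read_state();c,sn=np.cos(NY),np.sin(NY);p=np.array(s["position"][:2])-NST;f=s["wrist_force"]
    r=s["tcp_rot"];print(round(s["time"],2),"nxy",round(1e3*(c*p[0]+sn*p[1]),2),round(1e3*(-sn*p[0]+c*p[1]),2),"z",round(s["position"][2],4),"F",np.round([c*f[0]+sn*f[1],-sn*f[0]+c*f[1],f[2]],1),"T",np.round(s["wrist_torque"],2),"yawerr",round(np.arctan2(r[1][1],r[0][1])-NY,4))
    return c*f[0]+sn*f[1],-sn*f[0]+c*f[1],f[2]
E
python3 - <<'E'
from helpers import *
x,y=.0205,.0058;z=.0261
for i in range(8):
    bot.line_to(nest(x,y,z),speed=.02);bot.pause(.25)
    fx,fy,fz=nf();print("cmd",round(x,4),round(y,4))
    if fx<-20 and fy<-20: break
    x+=.0015*(fx>-20);y+=.0015*(fy>-20)
print(x,y)
E
```

```text
18.43 nxy 20.21 5.76 z 0.027 F [-5.5 -1.4 11.1] T [-0.1   0.8   0.03] yawerr 0.0003
cmd 0.0205 0.0058
18.93 nxy 20.24 5.8 z 0.0271 F [-12.   -5.8  15.6] T [-1.13  1.59  0.03] yawerr 0.0003
cmd 0.022 0.0073
19.44 nxy 20.28 5.8 z 0.0271 F [-17.3 -12.2  20.4] T [-2.16  2.35 -0.03] yawerr 0.0003
cmd 0.0235 0.0088
19.95 nxy 20.32 5.85 z 0.0272 F [-23.1 -17.8  26.5] T [-3.23  3.11  0.03] yawerr 0.0003
cmd 0.025 0.0103
20.45 nxy 20.31 5.88 z 0.0272 F [-25.6 -22.6  25.6] T [-4.    3.    0.03] yawerr 0.0003
cmd 0.025 0.0118
0.025000000000000005 0.011799999999999998
```

Run:
```python
from helpers import *
bot.pause(.5);nf();s=st("final");print(np.round(s["tcp_rot"],4).tolist())
cv2.imwrite("pics/scene9.png",eyes.read_camera("scene"))
a=cv2.imread("pics/scene9.png")[205:275,280:370]
cv2.imwrite("pics/c9.png",cv2.resize(a,None,fx=8,fy=8,interpolation=2))
```

```text
20.95 nxy 20.35 5.89 z 0.0273 F [-24.4 -23.1  25.3] T [-4.02  2.99  0.07] yawerr 0.0003
final 20.95 [0.5723 0.1397 0.0273] F [-18.1 -28.3  25.3] T [-4.02  2.99  0.07] g 0.167 92.6
[[-0.2402, 0.9706, -0.0155], [0.9707, 0.24, -0.0138], [-0.0097, -0.0183, -0.9998]]
```

View pics/c9.png

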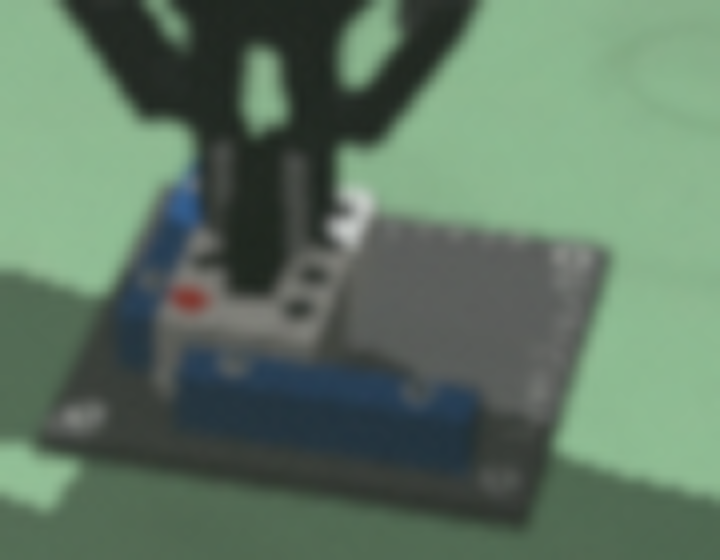

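The block is seated, but under load the tool has tilted about 0.02 rad. I'll trim the commanded orientation so the measured tool is vertical and the block lies flat.

Run:
```python
from helpers import *
from scipy.spatial.transform import Rotation as Ro
D=R(NY+float(open("k.txt").read()));C=D.copy();x,y,z=.025,.0118,.0261
for i in range(7):
    e=Ro.from_matrix(D@np.array(bot.read_state()["tcp_rot"]).T).as_rotvec()
    print("err",e.round(4))
    if i and np.abs(e).max()<.003: break
    C=Ro.from_rotvec(e*[1,1,0]).as_matrix()@C
    bot.line_to(nest(x,y,z),ori=C,speed=.02);bot.pause(.3)
    fx,fy,fz=nf()
    x+=.001*((fx>-16)*1-(fx<-30));y+=.001*((fy>-16)*1-(fy<-30))
print(x,y);np.save("C.npy",C)
st("end");print(np.round(bot.read_state()["tcp_rot"],4).tolist())
```

```text
err [ 0.0138 -0.0155 -0.0004]
21.55 nxy 20.77 6.1 z 0.0271 F [-20.1 -21.7  24.4] T [-4.41  3.45  0.01] yawerr 0.0005
err [-0.0037  0.0076 -0.0005]
22.1 nxy 20.52 6.05 z 0.027 F [-20.9 -21.9  24.7] T [-4.29  3.26  0.05] yawerr 0.0004
err [ 0.0001 -0.0004 -0.0004]
0.025 0.0118
end 22.1 [0.5725 0.1399 0.027 ] F [-15.  -26.3  24.7] T [-4.29  3.26  0.05] g 0.172 92.5
[[-0.2401, 0.9707, -0.0004], [0.9707, 0.2401, -0.0001], [-0.0, -0.0004, -1.0]]
```

Run:
```python
from helpers import *
from cell import workorder
bot.pause(.6);nf();s=bot.read_state();print(np.round(s["tcp_rot"],4).tolist(),s["finger_force"])
if s["finger_force"]>60 and np.abs(np.array(s["tcp_rot"])[:2,2]).max()<.006: print(workorder.job_done())
```

```text
22.7 nxy 20.57 6.05 z 0.027 F [-21.6 -21.6  24.2] T [-4.3   3.24  0.05] yawerr 0.0004
[[-0.2401, 0.9707, -0.0003], [0.9707, 0.2401, -0.0001], [-0.0, -0.0003, -1.0]] 92.47310400009155
the job is handed in; nothing more can be done
None
```

The job is handed in at 22.7 s of the 45 s limit: the cuvette block is on the plate in the stop corner, red dot in place, still gripped at about 92 N and pressed on both bars with about 22 N each; force readings and a vertical tool indicate it is flush and flat, though I took no picture after the final tilt correction.

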